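# Stand the inked heel block up to dry and zero the drying timer

## Robot

A 7-joint arm with a two-finger parallel gripper is mounted at the origin on the work surface. World frame = base frame: x ahead of the robot, y to its left, z up, the work surface at z = 0. Lengths are in m, angles in rad, forces in N, time in s.
With the tool pointing down it reaches from about 0.4 to 0.85 m from the base axis. Payload 10.4 kg.
Tool frame: the origin (TCP) lies at the very end of the fingers, on their centre line; the grasp point (between the pads) lies 19 mm behind it; z points along the fingers, y is the line along which they close (so a half turn about z gives the same grasp; the last joint's range is limited). The gripper opens to 87 mm and grips with 3 to 60 N. Pads are 19 mm wide; open, the fingers measure 117 mm over their backs; the gripper's body (75 mm by 190 mm) begins 51 mm behind the grasp point.
Start: joints at [1.197, 0.332, -0.065, 1.46, 0.022, 1.35, -0.088], TCP at [0.215, -0.587, 0.194] pointing down, gripper open.
Joint ranges: [-2.6, 2.6], [-0.5, 2.12], [-1.47, 1.34], [0.16, 2.42], [-1.27, 4.41], [0.06, 2.06], [-2.6, 2.6]. Speed limits (rad/s): [2.22, 2.22, 2.79, 2.79, 3.14, 3.14, 3.14].

## Interface

Orientations are given as a unit quaternion [x, y, z, w].
In Python, from bench import read_state, cams, workorder gives the robot as it stands.
- The arm moves only by the shell command python3 -m crank 'ROWS' [FORCE]. ROWS is text: rows parted by semicolons, each of 5 numbers parted by spaces: the shift along the tool's x, y, z scaled (see below), then the turn about the tool's z scaled (see below), then the opening, from -1 (shut) to 1 (fully open). In form: dx dy dz yaw jaw; .... A call has 1 to 10 rows; each row shifts and turns the commanded pose from where the row before left it, along the tool's axes as they then stand; what a row does not reach is not made up. The controller multiplies each number of a shift by 200 mm and each number of a turn by 90 degrees. A row lasts 1/10 s, in which the tool goes at most 50 mm and 8.59 degrees, less where a joint would pass 70% of its speed; a pose out of reach is approached as far as the arm can. A call with a number of a shift or a turn outside -1 to 1 is refused whole. A call with a gripper value outside its range is refused whole. The fingers move at their own pace and stop on an object; FORCE is the grip in N (left out, the last holds). Time passes only in rows, so rows that do not move let the fingers close. It gives the time, the measured TCP pose, the force, the opening and the grip force at its end, in the units of the state.
- read_state(): the state, without advancing time (a new reading comes with each control period).
- cams.camera(name): name is "scene" or "top" or "wrist"; returns a dict with "img" (400x640x3 uint8, blue, green, red), "K" (3x3 intrinsics, pixels), "dist" ([k1, k2, p1, p2, k3] as OpenCV has them; the pictures are not rectified), "xyz" and "attitude" of the camera in the world; the wrist camera has in their place "mount" (4x4, takes a point from camera to tool coordinates, whose origin is the TCP and whose axes are the flange's). Camera axes: x right, y down, z forward; pixel columns grow to the right and rows downward; lengths in m; the calibration is good to about 2 mm. A picture is of the moment at which its call begins: read the wrist's pose just before it. There is no depth.
- workorder.close_job(): hands the job in; it is judged then, once.
The state is a dict: "time": time; "joint_positions": joint angles; "joint_vel": joint speeds; "joint_torque": joint torques, N m; "ee_pos": TCP position; "eef_rot": TCP orientation; "ft_force": force on the tool from outside, world axes, zero at the start; "torque": the same for the moment, N m; "width": finger opening in m; "grip_force": force on a finger pad.
Only numpy, scipy, OpenCV 4.12 (cv2) and the standard library are available. Lean on these libraries where they do the work, as an engineer would, in place of code of your own. Each camera call takes 0.05 s, during which the arm holds its last target. There are 200 camera calls.

## Task

Stand the black heel block on its plain thin edge, orange inked edge up, on the green mat in the free bay of the drying stand, square across the bay between its cheeks, and let go. Then turn the drying timer's pointer knob anticlockwise all the way back to its zero stop. Leave the other blocks, tools and supplies where they are.

Things in the scene. Friction and masses are not known exactly. Their poses are not given: they have to be found in the camera images.
- block: Black rubber heel block, plain slab 90 x 64 x 20 mm, about 0.13 kg, lying flat on the bench at the start. Origin: centre of the 90 x 64 mm face then underneath. x axis: along the 90 mm side, towards the thin edge inked orange (x = +45 mm); y: along the 64 mm side; z: through the 20 mm thickness, up at the start. Stood as wanted, its x axis points up and it is 90 mm tall.
- block_foot (a point): Centre of the block's plain thin edge (64 x 20 mm, the far end from the orange one), on which it must stand; at x = -45, y = 0, z = 10 mm in the block's frame, same axes.
- stand: Aluminium drying stand fixed to the bench: base plate 80 x 260 x 6 mm, four upright cheeks (70 mm deep along x, 5 mm thick, tops 92 mm above the bench) parting three bays along its y axis, centres at y = -85, 0, +85 mm, each 80 mm clear between cheeks, open at front, back and top. Origin: centre of the underside; x along the bays' depth, z up.
- mat_top (a point): Centre of the top of the green mat (56 deep x 76 x 4 mm, its top 10 mm above the bench), fixed on the floor of the one free bay, whichever that is. Axes parallel to the stand's. The 64 mm side of the standing block goes along its y (8 mm play to each cheek), the thickness along its x.
- heel_a: Brown finished heel block, 26 x 60 x 70 mm tall, loose, standing in another bay of the stand on the base plate; leave it. Origin: centre of its underside.
- heel_b: Tan finished heel block, 26 x 60 x 70 mm tall, loose, standing in another bay of the stand on the base plate; leave it. Origin: centre of its underside.
- timer: White drying timer case, 100 x 100 x 35 mm, fixed to the bench, with a dial on top and a black knob on the dial's centre. Origin: centre of the underside; z up. The red mark on its -x side is zero.
- pointer (a joint): Angle of the timer's knob in rad: 0 at the zero stop, growing clockwise seen from above, to 3.0 at the other stop. It stays where it is left (friction about 0.03 N m).
- pointer_grip (a point): Grip point on the knob's vertical axis, 7 mm below the top of its bar and 72 mm above the bench. The bar to pinch is 42 mm long, 14 mm thick, 47 to 79 mm above the bench. The point turns with the knob: the bar lies along its x axis, and a white line on the bar's -x end points at the dial; at zero the axes are parallel to the timer's.
- hammer: Hammer lying on the bench, about 270 mm long; leave it.
- cement: Closed yellow can, 80 mm diameter, 100 mm tall; leave it. Origin: centre of its underside.
- brush: Glue brush lying on the bench, about 200 mm long; leave it.
- tape: Tan tape roll, 90 mm diameter, 22 mm high, lying flat; leave it.
- tacks: Grey open tack tray, 100 x 140 x 35 mm; leave it. Origin: centre of its underside.
- pliers: Lasting pliers lying on the bench, about 215 mm long; leave them.

How it is judged:
By the outcome, as a careful person would: the job done as asked, in the order asked, and still so for the second after the job is handed in, with the robot touching nothing.
It also fails if it takes over 61 s, if anything falls off the work surface, if the arm or the gripper's body presses on something with over 40 N, if the wrist force passes 120 N, or if a joint passes its speed limit or range.

## Working session

There is one attempt and no reset: what is moved stays moved. The work goes in short steps, Python scripts to look and compute and a shell command to move; the robot and the scene stay as the last step left them, time stands still between calls to the robot, and variables do not carry over. Pictures are saved under pics/ and viewed, at most 10 in all, crops included, and the job is handed in when it is done.

```bash
ls; mkdir -p pics
python3 - <<'E'
from bench import read_state, cams
import cv2,json
s=read_state();print(s)
for n in("top","scene"):
    c=cams.camera(n);cv2.imwrite(f"pics/{n}0.png",c["img"]);print(n,c["K"],c["dist"],c["xyz"],c["attitude"])
E
```

```text
pics
{'time': 0.0, 'joint_positions': array([ 1.19740361,  0.33289178, -0.06468223,  1.46093799,  0.02159269,
        1.34989947, -0.08847617]), 'joint_vel': array([ 0.0006524 , -0.00075274,  0.00135777,  0.00246377,  0.00038587,
        0.00184319,  0.00096971]), 'joint_torque': array([ 1.12519635e-04, -6.23256111e+01,  2.47344375e-02, -3.89899564e+01,
       -6.13058545e-02,  3.98005592e-02,  9.87357021e-05]), 'ee_pos': array([ 0.21461438, -0.5865415 ,  0.19354308]), 'eef_rot': array([ 9.84654899e-01,  1.74511349e-01, -1.57689301e-04, -7.03297217e-04]), 'ft_force': array([-0.26300695, -0.24742869,  0.66039781]), 'torque': array([ 0.035566  , -0.02559287, -0.01192665]), 'grip_force': 0.0, 'width': 0.08700512563819365}
top [[392.74324189   0.         310.45338492]
 [  0.         392.74324189 201.6122162 ]
 [  0.           0.           1.        ]] [-0.01119577  0.          0.          0.          0.        ] [ 3.56944367e-01 -6.02408685e-04  1.30172523e+00] [ 0.71108184 -0.69783576  0.06037444 -0.06117832]
scene [[411.40831711   0.         324.01614259]
 [  0.         411.40831711 202.0483244 ]
 [  0.           0.           1.        ]] [-0.00306559  0.          0.          0.          0.        ] [0.97580257 0.71012514 0.82292334] [ 0.21805951  0.89056184 -0.38741167 -0.0962386 ]
```

View pics/top0.png

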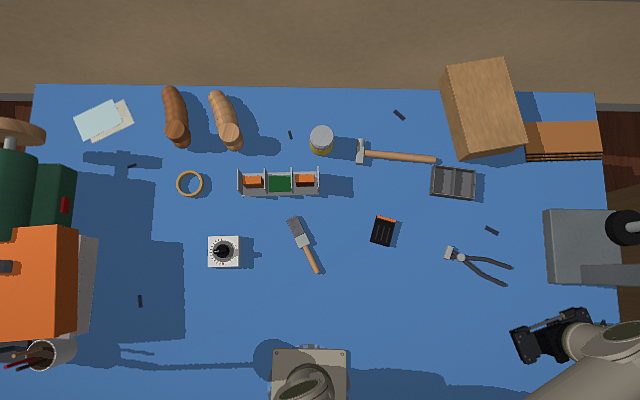

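View pics/scene0.png

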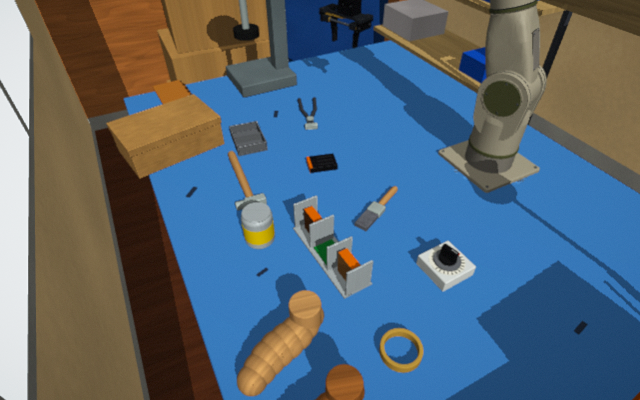

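The top view shows the block at (382,231) with its orange edge up-image, the middle bay free with the mat at (280,184), and the timer at (224,251). In the scene view they are at (321,162), (325,250) and (447,260). Next I'll take coarse positions.

```bash
cat > h.py <<'E'
import numpy as np,cv2
from scipy.spatial.transform import Rotation as R
from bench import read_state,cams
def snap(n):
    s=read_state(); c=cams.camera(n)
    if n=="wrist":
        T=np.eye(4);T[:3,:3]=R.from_quat(s["eef_rot"]).as_matrix();T[:3,3]=s["ee_pos"];T=T@np.array(c["mount"])
    else:
        T=np.eye(4);T[:3,:3]=R.from_quat(c["attitude"]).as_matrix();T[:3,3]=c["xyz"]
    c["T"]=T;return c
def px(c,uv,z):
    uv=np.array(uv,float).reshape(-1,1,2)
    n=cv2.undistortPoints(uv,c["K"],np.array(c["dist"]))[:,0]
    d=np.c_[n,np.ones(len(n))]@c["T"][:3,:3].T;o=c["T"][:3,3]
    return o+d*((z-o[2])/d[:,2])[:,None]
def rect(c,mask,z,box=None):
    """min-area rect of biggest blob within box, measured on plane z: centre, sizes(mm), angle of long side(deg)"""
    m=mask.astype(np.uint8)
    if box is not None:
        b=np.zeros_like(m);u0,v0,u1,v1=box;b[v0:v1,u0:u1]=1;m&=b
    k=max(cv2.findContours(m,cv2.RETR_EXTERNAL,cv2.CHAIN_APPROX_NONE)[0],key=cv2.contourArea)
    p=px(c,k.reshape(-1,2),z)[:,:2]
    r=cv2.minAreaRect((p*1000).astype(np.float32));q=cv2.boxPoints(r)
    e=[q[1]-q[0],q[2]-q[1]];L=max(e,key=np.linalg.norm)
    return np.array(r[0])/1000,sorted(np.round(np.array(r[1]),1)),np.degrees(np.arctan2(L[1],L[0]))%180
def tool():
    s=read_state();M=R.from_quat(s["eef_rot"]).as_matrix()
    return s,s["ee_pos"],np.degrees(np.arctan2(M[1,0],M[0,0]))
def move(goal,psi=None):
    """print shift in tool axes in mm and yaw turn deg; then in row units total"""
    s,p,y=tool();M=R.from_quat(s["eef_rot"]).as_matrix()
    d=M.T@(np.array(goal)-p);t=0 if psi is None else -((psi-y+180)%360-180)
    print("tcp",p.round(4),"psi",round(y,2),"units",(d/.2).round(4),"yaw deg",round(t,2),"u",round(t/90,4),"q7",s["joint_positions"][6].round(2),"t",s["time"])
E
python3 - <<'E'
from h import *
c=snap("top");h,s,v=cv2.split(cv2.cvtColor(c["img"],cv2.COLOR_BGR2HSV))
org=(h<15)&(s>180)&(v>150)
print("orange",rect(c,org,.02,(360,205,410,225)))
blk=(v<75)
print("black",rect(c,blk|org,.02,(360,205,410,255)))
print("mat",rect(c,(h>50)&(h<85)&(s>100)&(v>40),.01,(255,165,305,200)))
print("timer",rect(c,(s<50)&(v>150),.035,(195,225,250,275)))
print("cap/stand px",px(c,[(382,231),(280,184),(224,251)],.02).round(3))
move(px(c,[(382,231)],.3)[0])
print(np.array(cams.camera("wrist")["mount"]).round(3), c["T"][:3,:3].round(3))
E
```

```text
orange (array([ 0.52823328, -0.24495523]), [np.float64(6.4), np.float64(57.9)], np.float32(74.88489))
black (array([ 0.48787952, -0.23420251]), [np.float64(66.0), np.float64(89.9)], np.float32(164.87292))
mat (array([0.64298529, 0.10847533]), [np.float64(55.3), np.float64(70.9)], np.float32(91.58909))
timer (array([0.41156955, 0.2819006 ]), [np.float64(93.6), np.float64(98.5)], np.float32(3.1484842))
cap/stand px [[ 0.487 -0.233  0.02 ]
 [ 0.637  0.106  0.02 ]
 [ 0.412  0.28   0.02 ]]
tcp [ 0.2147 -0.5866  0.1938] psi 20.1 units [ 1.8388 -1.4812 -0.5299] yaw deg 0 u 0.0 q7 -0.09 t 0.15
[[-0.001 -0.953 -0.302  0.084]
 [ 1.    -0.001  0.001 -0.001]
 [-0.001 -0.302  0.953 -0.19 ]
 [ 0.     0.     0.     1.   ]] [[ 0.019 -0.985  0.171]
 [-1.    -0.019  0.003]
 [ 0.    -0.171 -0.985]]
```

```bash
python3 -m crank '0 0 0 0.078 1; 0 0 0 0.078 1;0 0 0 0.078 1;0 0 0 0.078 1;0 0 0 0.078 1' | tail -2
python3 - <<'E'
from h import *
a=np.radians(-15.1);g=np.array([.488,-.234])+.033*np.array([np.cos(a),np.sin(a)])
print(g);move([*g,.2],-15.1)
E
```

```text
width: 0.087
grip_force: 0.0
[ 0.5198606  -0.24259665]
tcp [ 0.2148 -0.5868  0.1941] psi -15.29 units [ 1.0177 -2.0625 -0.0291] yaw deg -0.19 u -0.0021 q7 -0.69 t 0.7
```

```bash
python3 -m crank '0.102 -0.206 0 0 1;0.102 -0.206 0 0 1;0.102 -0.206 0 0 1;0.102 -0.206 0 0 1;0.102 -0.206 0 0 1;0.102 -0.206 0 0 1;0.102 -0.206 0 0 1;0.102 -0.206 0 0 1;0.102 -0.206 0 0 1;0.102 -0.206 0 0 1'; python3 -m crank '0 0 0 0 1;0 0 0 0 1;0 0 0 0 1'|tail -1
python3 - <<'E'
from h import *
a=np.radians(-15.1);g=np.array([.488,-.234])+.033*np.array([np.cos(a),np.sin(a)])
move([*g,.2],-15.1)
c=snap("wrist");cv2.imwrite("pics/w1.png",c["img"])
E
```

```text
time: 1.7
ee_pos: [0.5194, -0.2403, 0.1944]
eef_rot: [0.991, -0.131, 0.0, 0.0]
ft_force: [1.2, -1.0, -1.3]
width: 0.087
grip_force: 0.0
grip_force: 0.0
tcp [ 0.5178 -0.2429  0.1942] psi -15.08 units [ 0.0097 -0.0043 -0.0291] yaw deg 0.02 u 0.0002 q7 -1.53 t 2.0
```

View pics/w1.png

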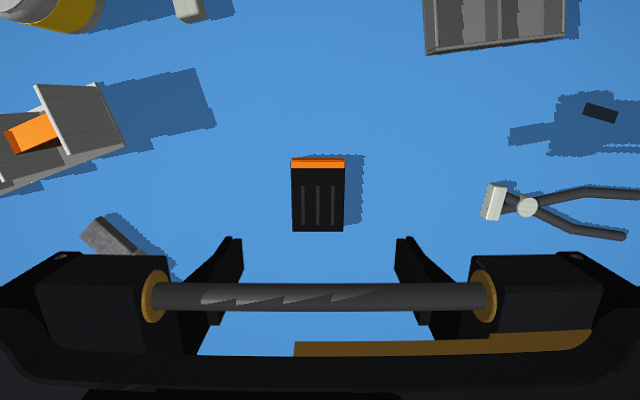

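The wrist view shows the block upright in the frame, at about (290–344, 158–232), with the orange edge away from the camera's bottom. It lines up with the fingers. I'll refine its pose.

Run:
```python
from h import *
c=snap("wrist");h,s,v=cv2.split(cv2.cvtColor(c["img"],cv2.COLOR_BGR2HSV))
org=(h<15)&(s>180)&(v>150)
blk=((v<90)&(s<120))|org
print("black",rect(c,blk,.02,(270,140,380,236)), "org", rect(c,org,.02,(270,140,380,236)))
(x,y),_,an=rect(c,blk,.02,(270,140,380,236));an-=180 if an>90 else 0
a=np.radians(an);g=np.array([x,y])+.033*np.array([np.cos(a),np.sin(a)])
move([*g,.004],an)
```

```text
black (array([ 0.49260928, -0.23432114]), [np.float64(62.8), np.float64(88.1)], np.float32(164.8147)) org (array([ 0.53107361, -0.24489497]), [np.float64(8.3), np.float64(62.0)], np.float32(74.8299))
tcp [ 0.5176 -0.2433  0.1943] psi -15.14 units [ 0.0327 -0.0108  0.9517] yaw deg 0.05 u 0.0005 q7 -1.53 t 2.1
```

```bash
python3 -m crank '0.03 -0.011 0.2 0 1;0 0 0.2 0 1;0 0 0.2 0 1;0 0 0.17 0 1;0 0 0.11 0 1;0 0 0.05 0 1;0 0 0.02 0 1;0 0 0 0 1;0 0 0 0 1' 5; python3 -m crank '0 0 0 0 -1;0 0 0 0 -1;0 0 0 0 -1;0 0 0 0 -1;0 0 0 0 -1;0 0 0 0 -1' 5
```

```text
time: 3.0
ee_pos: [0.5257, -0.2418, 0.0057]
eef_rot: [0.991, -0.131, 0.001, 0.0]
ft_force: [1.0, -0.7, 0.2]
width: 0.0872
grip_force: 0.0
time: 3.6
ee_pos: [0.5248, -0.2412, 0.0043]
eef_rot: [0.991, -0.131, 0.0, 0.0]
ft_force: [-0.2, 0.3, 0.7]
width: 0.0469
grip_force: 0.0
```

Run:
```python
from h import *
s=read_state();print(s["width"],s["grip_force"],s["ee_pos"])
w=snap("wrist")["img"];t=snap("scene")["img"][100:220,220:420]
cv2.imwrite("pics/w2.png",np.vstack([cv2.resize(w[100:],(640,300)),cv2.resize(t,(640,288))[:288]]))
```

```text
0.04691145163952648 0.0 [ 0.52484696 -0.24123585  0.00433928]
```

View pics/w2.png

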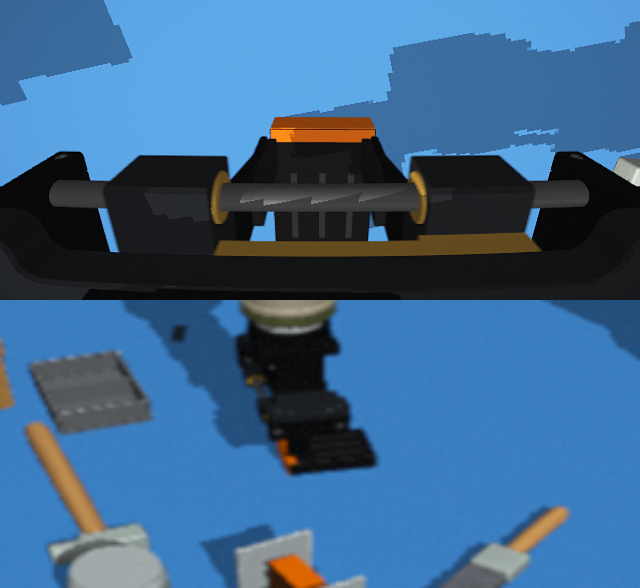

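The wrist part shows the block (272–375, 118–240) between the fingers with the orange end beyond them, and the scene part shows it still flat. The opening reading needs another check.

```bash
python3 -m crank '0 0 0 0 -1;0 0 0 0 -1'
```

```text
time: 3.9
ee_pos: [0.5249, -0.2412, 0.0043]
eef_rot: [0.991, -0.131, 0.0, 0.0]
ft_force: [0.3, 0.2, -0.4]
width: 0.0228
grip_force: 0.0
```

Run:
```python
from h import *
s=read_state();print(s["width"],s["grip_force"],s["ee_pos"])
w=snap("wrist")["img"];t=snap("scene")["img"][110:190,260:380]
cv2.imwrite("pics/w3.png",np.vstack([w[150:],cv2.resize(t,(510,340))[:,:].copy() if 0 else cv2.resize(t,(640,340))]))
```

```text
0.02279808176339896 0.0 [ 0.52485665 -0.24123386  0.00433741]
```

View pics/w3.png

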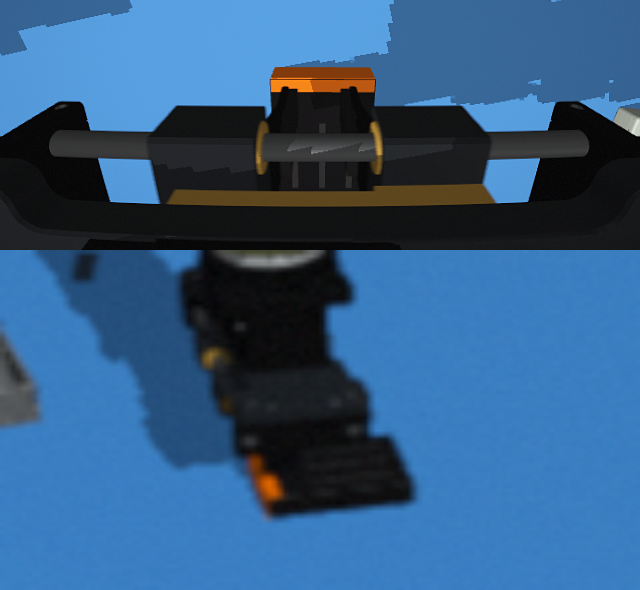

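The fingers are passing above the block without touching it, even though the TCP reading is z=0.004. I'll check the height against the block's known width.

Run:
```python
from h import *
c=snap("wrist");T=c["T"];print(c["K"][0,0],T[:3,3],c["dist"]);h,s,v=cv2.split(cv2.cvtColor(c["img"],cv2.COLOR_BGR2HSV))
org=((h<15)&(s>180)&(v>90)).astype(np.uint8)
print("orange bbox",cv2.boundingRect(org))
for z in(-.02,0,.02):
    print(z,rect(c,org,z))
P=lambda q:cv2.projectPoints(np.array([np.linalg.inv(np.array(c["mount"]))[:3]@[*q,1]]),np.zeros(3),np.zeros(3),c["K"],np.array(c["dist"]))[0].ravel().round(0)
for q in [(0,.0114,0),(.0095,.0114,0),(.0095,.0114,-.02),(0,.0114,-.02)]: print(q,P(q))
t=snap("top");print("closed tool, q:",read_state()["joint_positions"].round(3))
cv2.imwrite("pics/w4.png",np.vstack([cv2.resize(c["img"][200:300,240:400],(640,400))]))
```

```text
315.97108855555484 [ 0.6056699  -0.26191134  0.19468906] [-0.06018192  0.          0.          0.          0.        ]
orange bbox (271, 217, 104, 25)
-0.02 (array([ 0.51800079, -0.2415818 ]), [np.float64(19.1), np.float64(76.6)], np.float32(74.93345))
0 (array([ 0.52616797, -0.24347566]), [np.float64(17.3), np.float64(69.5)], np.float32(74.93343))
0.02 (array([ 0.53433502, -0.24536951]), [np.float64(15.5), np.float64(62.3)], np.float32(74.93344))
(0, 0.0114, 0) [337. 234.]
(0.0095, 0.0114, 0) [337. 221.]
(0.0095, 0.0114, -0.02) [339. 233.]
(0, 0.0114, -0.02) [339. 248.]
closed tool, q: [ 0.577  0.424 -0.272  1.773  0.135  0.963 -1.582]
```

View pics/w4.png

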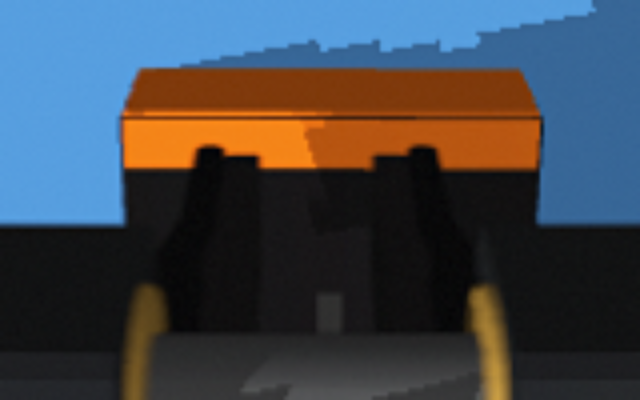

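The fingertips sit above the block's top face, with their tips at v≈237 on the orange band. So the real finger ends are about 20 mm behind the reported TCP. I'll open the gripper and feel for the bench gently.

```bash
python3 -m crank '0 0 0 0 1;0 0 0 0 1;0 0 0 0 1;0 0 0 0 1;0 0 0 0 1;0 0 0 0 1;0 0 0 0 1;0 0 0 0 1;0 0 0 0 1;0 0 0 0 1' | grep -E "width|force"; python3 -m crank '0 0 0 0 1;0 0 0 0 1;0 0 0.02 0 1;0 0 0.02 0 1;0 0 0 0 1' | grep -E "ee_pos|ft|width"; python3 -m crank '0 0 0.015 0 1;0 0 0 0 1' | grep -E "ee_pos|ft|width"
```

```text
ft_force: [0.6, -0.4, 0.4]
width: 0.0792
grip_force: 0.0
ee_pos: [0.5243, -0.241, -0.0045]
ft_force: [-0.1, 0.2, -0.2]
width: 0.0872
ee_pos: [0.5246, -0.2411, -0.0071]
ft_force: [0.6, 0.2, 0.1]
width: 0.0868
```

```bash
python3 -m crank '0 0 0.02 0 1;0 0 0 0 1' | grep -E "ee_pos|ft"; python3 -m crank '0 0 0.012 0 1;0 0 0 0 1' | grep -E "ee_pos|ft"
```

```text
ee_pos: [0.5245, -0.2411, -0.0112]
ft_force: [-1.0, 0.1, -0.2]
ee_pos: [0.5247, -0.2412, -0.0133]
ft_force: [-0.1, 0.0, 0.2]
```

```bash
python3 -m crank '0 0 0.01 0 1;0 0 0 0 1' | grep -E "ee_pos|ft"; python3 -m crank '0 0 0.01 0 1;0 0 0 0 1' | grep -E "ee_pos|ft"
```

```text
ee_pos: [0.5247, -0.2412, -0.0152]
ft_force: [1.0, -0.6, 0.2]
ee_pos: [0.5247, -0.2412, -0.0173]
ft_force: [-0.0, -0.1, 0.6]
```

```bash
python3 -m crank '0 0 0 0 -1;0 0 0 0 -1;0 0 0 0 -1;0 0 0 0 -1;0 0 0 0 -1;0 0 0 0 -1' 5; python3 -m crank '0 0 -0.03 0 -1;0 0 -0.05 0 -1;0 0 -0.05 0 -1;0 0 -0.05 0 -1' ; python3 -m crank '0 0 -0.07 0 -1;0 0 -0.07 0 -1;0 0 -0.07 0 -1;0 0 -0.07 0 -1;0 0 -0.07 0 -1;0 0 0 0 -1;0 0 0 0 -1;0 0 0 0 -1'
python3 - <<'E'
from h import *
t=snap("scene")["img"][90:210,240:400];cv2.imwrite("pics/w5.png",np.vstack([cv2.resize(t,(480,360)),cv2.resize(snap("wrist")["img"],(480,240))]))
E
```

```text
time: 7.2
ee_pos: [0.5249, -0.2413, -0.017]
eef_rot: [0.991, -0.131, 0.0, 0.0]
ft_force: [0.4, -0.2, 0.7]
width: 0.0643
grip_force: 5.0
time: 7.6
ee_pos: [0.5251, -0.2413, 0.0203]
eef_rot: [0.991, -0.131, 0.0, 0.0]
ft_force: [0.2, -0.2, -0.5]
width: 0.0642
grip_force: 5.0
time: 8.4
ee_pos: [0.5243, -0.241, 0.0882]
eef_rot: [0.991, -0.131, -0.001, -0.0]
ft_force: [0.3, 0.4, -0.8]
width: 0.0644
grip_force: 5.0
```

View pics/w5.png

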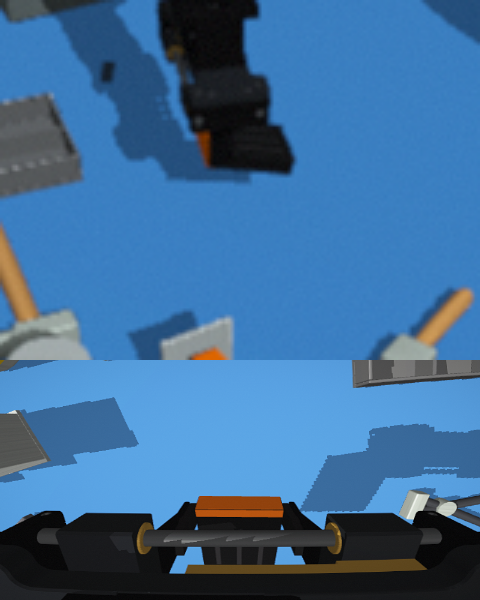

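The wrist part shows the block held at (196–284, 496–560 of the lower panel), and the scene part shows it off the bench and not hanging vertical. I'll lower the grip force to let it swing.

```bash
cat > o.py <<'E'
from h import *
c=snap("wrist");h,s,v=cv2.split(cv2.cvtColor(c["img"],cv2.COLOR_BGR2HSV))
org=((h<15)&(s>180)&(v>60)).astype(np.uint8);org[:, :200]=0;org[:,440:]=0
k=max(cv2.findContours(org,0,1)[0],key=cv2.contourArea)
print("orange",cv2.boundingRect(k),cv2.approxPolyDP(k,3,True).reshape(-1,2).tolist())
E
python3 o.py; python3 -m crank '0 0 0 0 -1;0 0 0 0 -1;0 0 0 0 -1;0 0 0 0 -1;0 0 0 0 -1' 3 |grep -E "width|grip"; python3 o.py
```

```text
orange (260, 227, 118, 36) [[260, 246], [262, 261], [376, 262], [372, 228], [266, 227]]
width: 0.0642
grip_force: 3.0
orange (260, 223, 118, 41) [[377, 227], [373, 223], [263, 224], [261, 263], [376, 263]]
```

```bash
cat > th.py <<'E'
from h import *
c=cams.camera("wrist");Mi=np.linalg.inv(np.array(c["mount"]))
def v(x,z): # tool x, z(down)
    q=(Mi@[x,0,z,1])[:3];return round(202 if 0 else c["K"][1,1]*q[1]/q[2]+c["K"][1,2])
for t in range(0,100,10):
    a=np.radians(t);r=[]
    for bx,bz in((.0375,.02),(.045,.02),(.045,0),(.0375,0)):
        dx,dz=bx-.0335,bz-.010
        # rotate so +x block goes up
        x=dx*np.cos(a)-dz*np.sin(a);up=dx*np.sin(a)+dz*np.cos(a)
        r.append(v(x,-.027-up))
    print(t,r)
E
python3 th.py
```

```text
0 [255, 243, 228, 240]
10 [259, 247, 227, 238]
20 [262, 252, 227, 236]
30 [265, 258, 227, 235]
40 [268, 263, 229, 235]
50 [270, 267, 231, 235]
60 [271, 271, 234, 235]
70 [272, 275, 237, 236]
80 [273, 278, 242, 238]
90 [273, 280, 246, 240]
```

```bash
python3 o.py; python3 -m crank '0 0 -0.15 0 -1;0 0 -0.2 0 -1;0 0 0 0 -1;0 0 0.1 0 -1;0 0 0.1 0 -1;0 0 -0.2 0 -1;0 0 0 0 -1;0 0 0.1 0 -1;0 0 0.1 0 -1;0 0 0 0 -1' |grep -E "ee_pos|width|grip"; python3 o.py
```

```text
orange (260, 223, 118, 41) [[377, 227], [373, 223], [263, 224], [261, 263], [376, 263]]
ee_pos: [0.5232, -0.2406, 0.1162]
width: 0.0644
grip_force: 3.0
orange (260, 223, 118, 41) [[260, 228], [261, 263], [376, 263], [377, 229], [302, 228], [377, 227], [374, 223], [264, 223]]
```

Run:
```python
from h import *
t=snap("scene")["img"][80:200,250:370];w=snap("wrist")["img"][200:300,240:400];cv2.imwrite("pics/w6.png",np.hstack([cv2.resize(t,(400,400)),cv2.resize(w,(400,400))]))
```

```text
(no output)
```

View pics/w6.png

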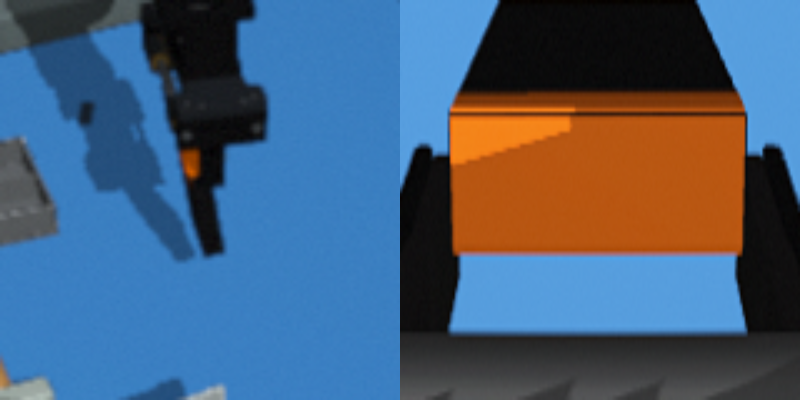

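The block now hangs nearly vertical from the fingers with its orange face up. In the wrist view the edge lines are at v≈228 and v≈263. I'll work out the foot height.

Run:
```python
from h import *
c=snap("wrist");M=np.array(c["mount"]);f=c["K"][0,0];pts=[]
for v,w in((228.5,117),(263,115)):
    Z=f*.064/w;p=M@[0,(v-c["K"][1,2])/f*Z,Z,1];print(p[:3].round(4));pts.append(p)
d=pts[0]-pts[1];print("tilt",np.degrees(np.arctan2(d[2],d[0])),"len",np.hypot(d[0],d[2]));m=(pts[0]+pts[1])/2
print("foot tool z",m[2]+.09,"foot world z",read_state()["ee_pos"][2]-m[2]-.09)
```

```text
[ 0.0167 -0.0008 -0.0301]
[-0.0028 -0.0008 -0.0331]
tilt 8.74197000233382 len 0.019698277942119254
foot tool z 0.0583694539842175 foot world z 0.06170688513245884
```

```bash
python3 -m crank '0 0 0.1 0 -1;0 0 0.1 0 -1;0 0 0.05 0 -1;0 0 0 0 -1;0 0 0 0 -1' |grep -E "ee_pos|ft"; for i in 1; do python3 -m crank '0 0 0.015 0 -1;0 0 0 0 -1' |grep -E "ee_pos|ft";python3 -m crank '0 0 0.015 0 -1;0 0 0 0 -1' |grep -E "ee_pos|ft"; done; python3 o.py
```

```text
ee_pos: [0.5255, -0.2414, 0.07]
ft_force: [0.4, 0.7, -1.6]
ee_pos: [0.5252, -0.2413, 0.0664]
ft_force: [-0.2, 0.2, -1.1]
ee_pos: [0.5247, -0.2412, 0.0628]
ft_force: [-0.5, -0.0, -0.5]
orange (260, 223, 118, 41) [[260, 228], [261, 263], [376, 263], [377, 229], [305, 228], [377, 227], [374, 223], [264, 223]]
```

```bash
python3 -m crank '0 0 0.015 0 -1;0 0 0 0 -1' |grep -E "ee_pos|ft";python3 o.py;python3 -m crank '0 0 0.012 0 -1;0 0 0 0 -1' |grep -E "ee_pos|ft";python3 o.py;python3 -m crank '0 0 0.01 0 -1;0 0 0 0 -1' |grep -E "ee_pos|ft"; python3 o.py
```

```text
ee_pos: [0.5246, -0.2411, 0.0595]
ft_force: [-0.3, -0.5, -1.5]
orange (260, 223, 118, 41) [[260, 228], [261, 263], [376, 263], [377, 229], [307, 228], [377, 227], [374, 223], [264, 223]]
ee_pos: [0.5247, -0.2411, 0.0572]
ft_force: [0.1, 1.1, -1.2]
orange (260, 223, 118, 41) [[260, 228], [261, 263], [376, 263], [374, 223], [264, 223]]
ee_pos: [0.5247, -0.2412, 0.0553]
ft_force: [-0.1, -0.7, -0.7]
orange (260, 223, 118, 41) [[260, 228], [261, 263], [376, 263], [374, 223], [264, 223]]
```

```bash
python3 -m crank '0 0 0.01 0 -1;0 0 0 0 -1' |grep -E "ee_pos|ft";python3 o.py;python3 -m crank '0 0 0.01 0 -1;0 0 0 0 -1' |grep -E "ee_pos|ft";python3 o.py;python3 -m crank '0 0 0.01 0 -1;0 0 0 0 -1' |grep -E "ee_pos|ft"; python3 o.py
```

```text
ee_pos: [0.525, -0.2413, 0.0535]
ft_force: [-0.7, 0.5, -1.1]
orange (260, 223, 118, 41) [[260, 228], [261, 263], [376, 263], [374, 223], [264, 223]]
ee_pos: [0.5253, -0.2414, 0.0519]
ft_force: [0.5, -0.1, 3.0]
orange (259, 225, 120, 41) [[259, 231], [261, 265], [377, 264], [375, 225], [263, 225]]
ee_pos: [0.5249, -0.2412, 0.0495]
ft_force: [-1.7, 0.4, 4.2]
orange (258, 226, 122, 42) [[259, 231], [260, 267], [378, 265], [379, 238], [375, 226], [263, 226]]
```

Run:
```python
from h import *
s=read_state();c=snap("wrist")
q=px(c,[(319,231),(319,265.5)],.09);M=R.from_quat(s["eef_rot"]).as_matrix()
for p in q: print((M.T@(p-s["ee_pos"])).round(4))
p=px(c,[(258.5,231),(378.5,231),(260.5,265.5),(377.5,265.5)],.09);print(np.linalg.norm(p[0]-p[1]),np.linalg.norm(p[2]-p[3]))
```

```text
[ 0.0196 -0.0006 -0.0404]
[-0.0003 -0.0006 -0.0404]
0.06175251917559187 0.06256225697288911
```

```bash
python3 -m crank '0 0 0 0 1;0 0 0 0 1;0 0 0 0 1;0 0 0 0 1;0 0 0 0 1' |grep -E "time|width|ft"; python3 o.py;  python3 -m crank '0 0 -0.1 0 1;0 0 -0.2 0 1;0 0 -0.2 0 1;0 0 -0.1 0 1;0 0 0 0 1;0 0 0 0 1' |grep -E "ee_pos"; python3 o.py
python3 - <<'E'
from h import *
c=snap("wrist");h,s,v=cv2.split(cv2.cvtColor(c["img"],cv2.COLOR_BGR2HSV))
org=(h<15)&(s>180)&(v>60)
print(rect(c,org,.09,(220,100,420,300)),rect(c,org,.085,(220,100,420,300)))
E
```

```text
time: 13.4
ft_force: [1.0, -0.5, -0.4]
width: 0.0859
orange (259, 231, 120, 41) [[259, 238], [261, 271], [377, 269], [378, 238], [374, 231], [264, 231]]
ee_pos: [0.5248, -0.2412, 0.1694]
orange (284, 182, 71, 23) [[284, 183], [284, 204], [353, 204], [352, 182]]
(array([ 0.52903473, -0.24179025]), [np.float64(21.3), np.float64(62.5)], np.float32(74.95162)) (array([ 0.52761462, -0.24141711]), [np.float64(21.7), np.float64(63.6)], np.float32(74.951675))
```

```bash
python3 -m crank '0 0 0 -0.0909 1;0 0 0 -0.0909 1;0 0 0 -0.0909 1;0 0 0 -0.0909 1;0 0 0 -0.0909 1;0 0 0 -0.0909 1;0 0 0 -0.0909 1;0 0 0 -0.0909 1;0 0 0 -0.0909 1;0 0 0 -0.0909 1' >/dev/null; python3 -m crank '0 0 0 -0.0909 1;0 0 0 0 1;0 0 0 0 1' >/dev/null; python3 o.py
python3 - <<'E'
from h import *
c=snap("wrist");h,s,v=cv2.split(cv2.cvtColor(c["img"],cv2.COLOR_BGR2HSV))
r=rect(c,(h<15)&(s>180)&(v>60),.09,(150,20,500,330));print(r)
move([.5285,-.2416,.042],74.95);move([*r[0],.042],r[2])
E
```

```text
orange (308, 163, 23, 69) [[308, 163], [309, 230], [330, 230], [330, 164]]
(array([ 0.52479706, -0.24022467]), [np.float64(18.7), np.float64(61.7)], np.float32(74.15375))
tcp [ 0.5247 -0.2411  0.1691] psi 74.8 units [0.0028 0.0195 0.6356] yaw deg -0.15 u -0.0017 q7 -0.01 t 15.55
tcp [ 0.5247 -0.2411  0.1691] psi 74.8 units [ 4.600e-03 -2.000e-04  6.356e-01] yaw deg 0.64 u 0.0072 q7 -0.01 t 15.55
```

```bash
python3 -m crank '0.003 0.007 0.2 0 1;0 0 0.2 0 1;0 0 0.15 0 1;0 0 0.07 0 1;0 0 0.015 0 1;0 0 0 0 1' 15 | grep -E "ee_pos|ft"; python3 -m crank '0 0 0 0 -1;0 0 0 0 -1;0 0 0 0 -1;0 0 0 0 -1;0 0 0 0 -1;0 0 0 0 -1;0 0 0 0 -1;0 0 0 0 -1;0 0 0 0 -1;0 0 0 0 -1'; python3 o.py
```

```text
ee_pos: [0.527, -0.2411, 0.0434]
ft_force: [0.1, -0.2, 0.5]
time: 17.15
ee_pos: [0.5263, -0.2411, 0.0426]
eef_rot: [0.793, 0.609, -0.0, 0.0]
ft_force: [-0.8, 0.1, 0.3]
width: 0.0195
grip_force: 14.9
orange (298, 210, 42, 74) [[299, 210], [300, 281], [338, 282], [338, 210], [338, 216], [299, 215]]
```

```bash
python3 - <<'E'
from h import *
s=read_state();c=snap("wrist");h,S,v=cv2.split(cv2.cvtColor(c["img"],cv2.COLOR_BGR2HSV))
r=rect(c,(h<15)&(S>180)&(v>60),.09,(250,150,400,330));M=R.from_quat(s["eef_rot"]).as_matrix()
print(r,(M.T@(np.array([*r[0],.09])-s["ee_pos"])).round(4))
E
python3 -m crank '0 0 -0.1 0 -1;0 0 -0.2 0 -1;0 0 -0.2 0 -1;0 0 -0.2 -0.0935 -1;0 0 -0.2 -0.0935 -1;0 0 -0.135 0 -1;0 0 0 0 -1;0 0 0 0 -1' | grep -E "ee_pos|width|ft"
python3 - <<'E'
from h import *
move([.64,0,.25],91.6)
E
```

```text
(array([ 0.53009583, -0.22764229]), [np.float64(20.6), np.float64(40.2)], np.float32(74.94306)) [ 0.0139  0.0001 -0.0474]
ee_pos: [0.5264, -0.241, 0.2495]
ft_force: [-0.1, 0.9, -2.0]
width: 0.02
tcp [ 0.5264 -0.241   0.2495] psi 91.8 units [ 1.1866  0.6056 -0.003 ] yaw deg 0.2 u 0.0022 q7 0.29 t 18.05
```

```bash
python3 -m crank '0.198 0.101 0 0 -1;0.198 0.101 0 0 -1;0.198 0.101 0 0 -1;0.198 0.101 0 0 -1;0.198 0.101 0 0 -1;0.198 0.101 0 0 -1;0 0 0 0 -1;0 0 0 0 -1;0 0 0 0 -1' | grep -E "ee_pos|width|ft"
python3 - <<'E'
from h import *
c=snap("wrist");cv2.imwrite("pics/w7.png",c["img"]);h,s,v=cv2.split(cv2.cvtColor(c["img"],cv2.COLOR_BGR2HSV))
g=(h>50)&(h<85)&(s>100)&(v>40);print("mat",rect(c,g,.01),cv2.boundingRect(g.astype(np.uint8)))
E
```

```text
ee_pos: [0.6395, -0.0009, 0.2482]
ft_force: [0.4, -0.2, -1.6]
width: 0.0197
mat (array([0.6451275 , 0.11002084]), [np.float64(55.0), np.float64(75.0)], np.float32(92.58545)) (304, 48, 44, 62)
```

View pics/w7.png

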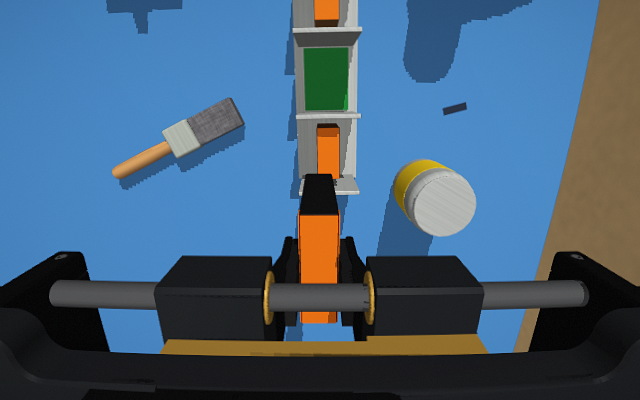

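The wrist view shows the mat in full at (304–348, 48–110), measured at 55 x 75 mm against the true 56 x 76. The held block is at (300–340, 175–320), and it is upright.

Run:
```python
from h import *
move([.6451,.1085,.15],92.6)
```

```text
tcp [ 0.6395 -0.0013  0.2486] psi 91.71 units [0.5482 0.0449 0.4926] yaw deg -0.89 u -0.0099 q7 -0.19 t 19.0
```

```bash
python3 -m crank '0.137 0.011 0 -0.01 -1;0.137 0.011 0 0 -1;0.137 0.011 0 0 -1;0.137 0.011 0 0 -1;0 0 0.12 0 -1;0 0 0.12 0 -1;0 0 0.12 0 -1;0 0 0.12 0 -1;0 0 0 0 -1;0 0 0 0 -1' | grep -E "ee_pos|width|ft"
python3 - <<'E'
from h import *
move([.6451,.1085,.055],92.6)
E
```

```text
ee_pos: [0.644, 0.1091, 0.154]
ft_force: [-0.5, 0.7, -0.5]
width: 0.02
tcp [0.644  0.1091 0.154 ] psi 92.63 units [-0.0028  0.0053  0.4951] yaw deg 0.03 u 0.0004 q7 -0.39 t 20.0
```

```bash
python3 -m crank '-0.003 0.005 0.1 0 -1;0 0 0.12 0 -1;0 0 0.12 0 -1;0 0 0.1 0 -1;0 0 0.045 0 -1;0 0 0 0 -1;0 0 0 0 -1;0 0 0 0 -1' | grep -E "ee_pos|width|ft"; python3 -m crank '0 0 0.01 0 -1;0 0 0 0 -1' | grep -E "ee_pos|width|ft"
```

```text
ee_pos: [0.646, 0.1099, 0.0583]
ft_force: [-0.1, -0.6, -0.8]
width: 0.0199
ee_pos: [0.6452, 0.1096, 0.0549]
ft_force: [-0.3, -0.7, -0.0]
width: 0.0197
```

```bash
python3 -m crank '0 0 0.008 0 -1;0 0 0 0 -1' | grep -E "ee_pos|ft"; python3 -m crank '0 0 0.006 0 -1;0 0 0 0 -1' | grep -E "ee_pos|ft"
```

```text
ee_pos: [0.6449, 0.1096, 0.0528]
ft_force: [0.0, 0.1, -1.5]
ee_pos: [0.6451, 0.1098, 0.0527]
ft_force: [-2.2, -0.2, 6.7]
```

```bash
python3 -m crank '0 0 0 0 1;0 0 0 0 1;0 0 0 0 1;0 0 0 0 1;0 0 0 0 1;0 0 0 0 1;0 0 0 0 1;0 0 0 0 1;0 0 0 0 1;0 0 0 0 1' | grep -E "ee_pos|width|ft"; python3 -m crank '0 0 -0.06 0 1;0 0 -0.15 0 1;0 0 -0.2 0 1;0 0 -0.2 0 1;0 0 -0.15 0 1;0 0 0 0 1;0 0 0 0 1' | grep -E "time|ee_pos|ft"
python3 - <<'E'
from h import *
c=snap("wrist");h,s,v=cv2.split(cv2.cvtColor(c["img"],cv2.COLOR_BGR2HSV));o=(h<15)&(s>180)&(v>60)
print("block top",rect(c,o,.10,(250,130,400,245)))
t=snap("top");h,s,v=cv2.split(cv2.cvtColor(t["img"],cv2.COLOR_BGR2HSV))
print("timer",rect(t,(s<50)&(v>150),.035,(195,225,250,275)))
r=rect(t,(s<50)&(v>150),.035,(195,225,250,275));move([*r[0],.25])
cv2.imwrite("pics/t8.png",np.vstack([cv2.resize(c["img"],(480,300)),cv2.resize(t["img"][150:275,190:390],(480,300))]))
E
```

```text
ee_pos: [0.645, 0.1096, 0.0518]
ft_force: [-0.3, 0.3, 0.8]
width: 0.0854
time: 23.1
ee_pos: [0.6453, 0.1099, 0.2049]
ft_force: [0.1, -0.4, -0.6]
block top (array([0.64472009, 0.10991681]), [np.float64(20.7), np.float64(62.6)], np.float32(92.6647))
timer (array([0.41156955, 0.2819006 ]), [np.float64(93.6), np.float64(98.5)], np.float32(3.1484842))
tcp [0.6445 0.1094 0.2029] psi 92.72 units [ 0.9167 -1.1226 -0.2344] yaw deg 0 u 0.0 q7 -0.37 t 23.2
```

View pics/t8.png

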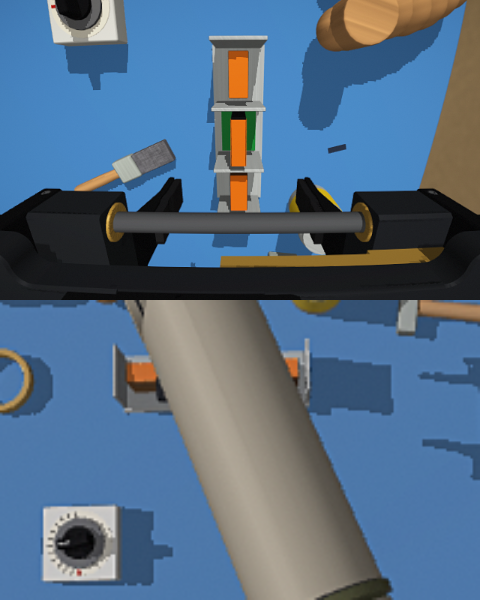

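The upper panel shows the block standing across the middle bay at (232–246, 120–165), which measures as centred on the mat to within 1 mm and 0.1°. The lower panel shows the timer at (80,543) with the red zero mark at (78,572), and the white pointer towards (58,540), about 90° clockwise of zero.

```bash
python3 -m crank '0.131 -0.16 -0.0335 0 1;0.131 -0.16 -0.0335 0 1;0.131 -0.16 -0.0335 0 1;0.131 -0.16 -0.0335 0 1;0.131 -0.16 -0.0335 0 1;0.131 -0.16 -0.0335 0 1;0.131 -0.16 -0.0335 0 1;0 0 0 0 1;0 0 0 0 1;0 0 0 0 1' | grep -E "time|ee_pos|ft"
cat > k.py <<'E'
from h import *
c=snap("wrist");H,s,v=cv2.split(cv2.cvtColor(c["img"],cv2.COLOR_BGR2HSV))
m=((s<60)&(v>140));m[225:]=0;n,L,st,ce=cv2.connectedComponentsWithStats(m.astype(np.uint8))
i=1+np.argmax(st[1:,4]);K=(L==i).astype(np.uint8);kk=max(cv2.findContours(K,0,1)[0],key=cv2.contourArea)
print("case px",cv2.boundingRect(kk)); r=rect(c,L==i,.035);print("case",r)
hull=np.zeros_like(K);cv2.fillPoly(hull,[cv2.convexHull(kk)],1)
red=((H<8)|(H>172))&(s>150)&(v>90)&(hull>0);u=np.argwhere(red).mean(0)[::-1];rp=px(c,[u],.036)[0];print("red",rp.round(4),red.sum(),"dir",np.degrees(np.arctan2(*(rp[:2]-r[0])[::-1])))
dark=(v<45)&(hull>0);print("black",rect(c,dark,.079),rect(c,dark,.079)[0])
# white line blobs not joined to the case, inside hull
w=(s<60)&(v>140)&(hull>0);n,L2,st2,ce2=cv2.connectedComponentsWithStats(w.astype(np.uint8))
for j in range(1,n):
    if 3<st2[j,4]<200: p=px(c,[ce2[j]],.079)[0];print("white",st2[j],p.round(4))
E
python3 k.py
```

```text
time: 24.2
ee_pos: [0.4132, 0.2811, 0.2498]
ft_force: [0.6, 0.3, 0.0]
case px (281, 126, 78, 77)
case (array([0.41407208, 0.28443427]), [np.float64(98.8), np.float64(100.4)], np.float32(92.613174))
red [0.3749 0.2807 0.036 ] 14 dir -174.5536352143544
black (array([0.41567587, 0.28793588]), [np.float64(39.2), np.float64(44.3)], np.float32(134.19093)) [0.41567587 0.28793588]
white [316 159   4  13  24] [0.4116 0.2934 0.079 ]
```

Run:
```python
from h import *
c=snap("wrist");g=cv2.cvtColor(c["img"],cv2.COLOR_BGR2GRAY)
H,s,v=cv2.split(cv2.cvtColor(c["img"],cv2.COLOR_BGR2HSV))
w=((s<60)&(v>140)).astype(np.uint8)[155:176,310:326];p=np.argwhere(w)[:,::-1]+[310,155]
q=px(c,p,.079)[:,:2];m=q.mean(0);U,S,V=np.linalg.svd(q-m);print("line dir",np.degrees(np.arctan2(V[0,1],V[0,0])),"len",np.ptp(q@V[0]),m)
for r in range(150,206,2): print(r," ".join("%3d"%x for x in v[r,296:346:2]))
move([.4141,.2844,.034],None)
```

```text
line dir -76.41983413202516 len 0.014510614198027572 [0.41168397 0.29337839]
150 233 241 109 106 107 108 106 108 108 110 110 111 110 109 108 108 108 107 107 107 107 107 241  34 243
152 239 146 107 107 107 107 107 109 112  13  17  15  15  19  10  77 111 108 108 108 107 106  99 238 233
154 201 103 108 108 108 107 111  15  14  13  14  14  14  12  17  19  10 105 108 107 107 106 105 156 236
156 118 106 106 107 109 110  18  20  10  15  14  13  15  10  18  19  19  17 105 108 107 104 106 104 244
158 103 107 106 107 110  16  20  13  19  17  61  20  19  11  20  19  19  19  13 104 109 106 106 106 150
160 107 107 106 107  59  19  19  12  15  14 237  51  17  14  18  18  18  21  20  30 109 106 103 106  93
162 107 106 107 110  23  19  20  14  13  17 112 102  15  17  18  19  18  22  19  14 107 105 105 106 100
164 106 105 108 112  14  18  20  16  11  18  48 149  16  14  13  18  18  19  17  16  46 106 104 107 100
166 105 107 108  60  18  18  20  13  11  19   5 246  13  18  11  19  17  16  19  19  30 107 105 107 103
168 107 107 108  85  17  20  19  12  10  17  10 242  33  17  10  18  16  18  19  17  28
[... 1285 characters left out ...]
235 170 161 163 162 162 162 164 164 163 163 159 236 235 232 232 232 225 225 225 226
196 226 225 224 226 220 165 162 163 162 161 163 163 162 162 157 238 234 232 231 225 225 226 225 225 225
198 225 225 225 226 227 233 154 156 160 162 163 162 162 161 155 234 227 225 226 225 225 226 224 225 225
200 227 226 227 226 228 232 154 155 155 154 153 153 153 153 228 227 226 227 228 228 227 227 227 227 227
202 168 167 167 166 165 166 155 155 153 154 154 155 155 154 163 163 161 161 162 160 160 160 159 159 158
204 127 126 126 126 128 127 128 127 127 128 128 129 128 126 126 128 126 128 126 127 127 127 127 127 128
tcp [0.4133 0.2811 0.2499] psi 92.6 units [0.0167 0.0064 1.0794] yaw deg 0 u 0.0 q7 -0.69 t 24.3
```

```bash
python3 -m crank '0 0 0 -0.061 1;0 0 0 -0.061 1;0 0 0 0 1;0 0 0 0 1' >/dev/null
python3 - <<'E'
from h import *
move([.4141,.2844,.034],103.6)
E
```

```text
tcp [0.4129 0.2817 0.2503] psi 103.48 units [0.0114 0.0095 1.0816] yaw deg -0.12 u -0.0013 q7 -0.5 t 24.7
```

```bash
python3 -m crank '0.011 0.009 0.2 0 1;0 0 0.2 0 1;0 0 0.2 0 1;0 0 0.2 0 1;0 0 0.15 0 1;0 0 0.09 0 1;0 0 0.035 0 1;0 0 0 0 1;0 0 0 0 1' 20| grep -E "time|ee_pos|ft"; python3 -m crank '0 0 0 0 -1;0 0 0 0 -1;0 0 0 0 -1;0 0 0 0 -1;0 0 0 0 -1;0 0 0 0 -1;0 0 0 0 -1;0 0 0 0 -1;0 0 0 0 -1;0 0 0 0 -1'| grep -E "width|grip|ft"; python3 -m crank '0 0 0 0 -1;0 0 0 0 -1;0 0 0 0 -1'
```

```text
time: 25.6
ee_pos: [0.4144, 0.2852, 0.0366]
ft_force: [0.1, -0.8, 0.5]
ft_force: [-0.3, 0.4, -1.0]
width: 0.0148
grip_force: 0.0
time: 26.9
ee_pos: [0.4135, 0.2847, 0.0356]
eef_rot: [0.618, 0.786, -0.0, -0.0]
ft_force: [-3.7, -0.4, 3.9]
width: 0.0136
grip_force: 20.0
```

```bash
python3 -m crank '0 0 0 -0.085 -1;0 0 0 -0.085 -1;0 0 0 -0.085 -1;0 0 0 -0.085 -1;0 0 0 -0.085 -1;0 0 0 -0.085 -1;0 0 0 -0.085 -1;0 0 0 -0.085 -1;0 0 0 -0.085 -1;0 0 0 -0.085 -1' >/dev/null
python3 - <<'E'
from h import *
s,p,y=tool();print(y,s["torque"],s["ft_force"],s["width"])
E
python3 -m crank '0 0 0 -0.028 -1;0 0 0 0 -1;0 0 0 0 -1' >/dev/null
python3 - <<'E'
from h import *
s,p,y=tool();print(y,s["torque"],s["ft_force"],s["width"])
E
```

```text
-179.50148298714194 [-2.73573216  2.9370126  -0.09586869] [-13.37680948 -11.76949153  17.8557632 ] 0.014073423615100713
-177.30041009138534 [-2.69410733  2.93829864 -0.02485629] [-13.34167745 -12.51244804  19.94427949] 0.013469099426315578
```

```bash
for i in 1; do python3 -m crank '0 0 -0.01 0 -1;0 0 0 -0.022 -1;0 0 0 0 -1;0 0 0 0 -1' >/dev/null; done
cat > s.py <<'E'
from h import *
s,p,y=tool();print(y,p.round(4),s["torque"].round(3),s["ft_force"].round(1),s["width"].round(4),s["time"])
E
python3 s.py;  python3 -m crank '0 0 0 -0.022 -1;0 0 0 0 -1;0 0 0 0 -1' >/dev/null; python3 s.py
```

```text
Traceback (most recent call last):
  File "s.py", line 2, in <module>
    s,p,y=tool();print(y,p.round(4),s["torque"].round(3),s["ft_force"].round(1),s["width"].round(4),s["time"])
                                                                                ^^^^^^^^^^^^^^^^
AttributeError: 'float' object has no attribute 'round'
Traceback (most recent call last):
  File "s.py", line 2, in <module>
    s,p,y=tool();print(y,p.round(4),s["torque"].round(3),s["ft_force"].round(1),s["width"].round(4),s["time"])
                                                                                ^^^^^^^^^^^^^^^^
AttributeError: 'float' object has no attribute 'round'
```

```bash
sed -i 's/s\["width"\].round(4)/s["width"]/' s.py; python3 s.py
```

```text
-173.38799325377283 [0.4119 0.2825 0.0358] [-0.85   0.837 -0.518] [-5.1 -3.5 -9. ] 0.01445710546221326 28.9
```

The moment about the vertical rose to 0.52 N m, so the knob is on its stop. I'll release it, rise and check the pointer.

```bash
python3 -m crank '0 0 0 0 1;0 0 0 0 1;0 0 0 0 1;0 0 0 0 1;0 0 0 0 1;0 0 0 0 1;0 0 0 0 1;0 0 0 0 1' >/dev/null; python3 s.py; python3 -m crank '0 0 -0.1 0 1;0 0 -0.2 0 1;0 0 -0.2 0 1;0 0 -0.2 0 1;0 0 -0.2 0 1;0 0 -0.17 0 1;0 0 0 0 1;0 0 0 0 1;0 0 0 0 1' >/dev/null; python3 s.py; python3 k.py
python3 - <<'E'
from h import *
c=snap("wrist");H,s,v=cv2.split(cv2.cvtColor(c["img"],cv2.COLOR_BGR2HSV))
w=((s<60)&(v>140)).astype(np.uint8);n,L,st,ce=cv2.connectedComponentsWithStats(w)
for j in range(1,n):
    x,y,a,b,A=st[j]
    if 8<A<80 and 270<x<370 and 100<y<225:
        p=np.argwhere(L==j)[:,::-1];q=px(c,p,.079)[:,:2];m=q.mean(0);V=np.linalg.svd(q-m)[2];print(st[j],"dir",np.degrees(np.arctan2(V[0,1],V[0,0]))%180,"len",np.ptp(q@V[0]),m)
E
```

```text
-173.3188602564333 [0.4138 0.2848 0.0377] [ 0.118 -0.09  -0.04 ] [ 0.1 -0.4 -0.4] 0.07031980088829631 29.7
-173.32342821118723 [0.4134 0.2843 0.2505] [ 0.109 -0.153 -0.032] [-1.   0.4  0.2] 0.08691101357934705 30.6
case px (279, 127, 80, 79)
case (array([0.41372067, 0.28279092]), [np.float64(98.9), np.float64(99.1)], np.float32(2.6783872))
red [0.3758 0.2809 0.036 ] 12 dir -177.17338504001586
black (array([0.40880066, 0.28077917]), [np.float64(39.7), np.float64(43.2)], np.float32(145.7975)) [0.40880066 0.28077917]
white [317 160   3  13  22] [0.4037 0.2823 0.079 ]
[317 160   2  13  21] dir 3.830567801789906 len 0.01418715346980065 [0.40391765 0.28235332]
```

The pointer line reads 183.8° against the zero direction of 182.7°, so it is on its stop. I'll check the block once more and hand in.

Run:
```python
from h import *
from bench import workorder
t=snap("scene");h,s,v=cv2.split(cv2.cvtColor(t["img"],cv2.COLOR_BGR2HSV));o=((h<15)&(s>180)&(v>60)).astype(np.uint8)
n,L,st,ce=cv2.connectedComponentsWithStats(o)
P=lambda q:cv2.projectPoints(np.array([np.linalg.inv(t["T"])[:3]@[*q,1]]),np.zeros(3),np.zeros(3),t["K"],np.array(t["dist"]))[0].ravel()
u=P([.645,.11,.1]);print("expect",u)
ok=False
for j in range(1,n):
    if st[j,4]>20 and np.hypot(*(ce[j]-u))<12: print(st[j],ce[j]);ok=True
print(ok)
if ok: print(workorder.close_job())
```

```text
expect [329.64783075 227.89690098]
[321 220  19  20 192] [329.6875     229.24479167]
True
the job is handed in; nothing more can be done
None
```

The job is handed in at about 31 s: the block stands orange edge up on the mat, within 1 mm of centre and square across the middle bay, and the timer knob is back on its zero stop. I don't have the judge's verdict, and I never re-checked the other items' positions.

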